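# Put the dosing kit back in its shadow tray

### The job

Put the kit back in the grey cut-out tray: lay the scoop and the screwdriver in their own pockets, fully down and the right way round, and set the glass dish with its two stir bars gently into the square recess. Carry the dish level so that both stir bars stay in it all the time, and leave the vial, the dropper bottle and the weighing boat where they are.

Things in the scene. Friction and masses are not known exactly. Their poses are not given: they have to be found in the camera images.
- kit_tray: Fixed shadow tray, flat on the bench: aluminium plate 182 x 222 x 6 mm (x, y) with a grey foam block 170 x 210 mm on it, foam top 23 mm above the bench. Origin: centre of its underside; z up. Screwdriver pocket along tray y at x = +45 mm; scoop pocket along y at x = -35 mm on the +y side; square dish recess at x = -35 mm on the -y side.
- finger_trough (a point): Centre (x = 0, y = 26, z = 6 mm in the tray) of the bottom of a trough 34 mm wide that crosses the tray along x, open at both edges, so that fingers closing along tray x can hold a tool while it is laid. It crosses the seated scoop's handle 13.5 mm from the scoop's origin, and the seated screwdriver's handle 38 mm from driver_mid.
- scoop_seat (a point): Where the scoop's origin must come (x = -35, y = 39.5, z = 6 mm in the tray): fixed to the tray, axes as the tray's. The seated scoop's axes are parallel to the tray's: bowl toward tray +y, handle toward -y. Bowl pocket 35 x 48.5 mm, 17 mm deep, floor at 6 mm; handle channel 15 mm wide, 4 mm deep; 2.5 to 3 mm of play on each side.
- driver_seat (a point): Where the point driver_mid must come (x = 45, y = -12, z = 21.5 mm in the tray). Handle pocket 26 mm wide from here 83.5 mm toward tray +y, shaft channel 10 mm wide and 83 mm long toward -y, both 12 mm deep (floor at 11 mm).
- driver_tip_seat (a point): Where the point driver_tip must come: 77 mm from driver_seat toward tray -y, same height.
- dish_seat (a point): Where the dish's origin must come: centre of the floor of the dish recess (x = -35, y = -64, z = 13 mm in the tray). Recess 66 x 66 mm, 10 mm deep; the seated dish stands 4 mm out of it. Before and behind it lie finger troughs 34 mm wide, bottom at 6 mm (tray x from -85 to -68 and from -2 to +30 mm), for fingers closing on the dish along tray x.
- scoop: Loose white plastic powder scoop, 30 x 109 x 19 mm, 18 g, lying with its open bowl up. Origin: centre of its underside. Own y runs along it: the rectangular bowl (30 mm wide, 17 mm high) lies at y = +12 to +54 mm, the bar handle (10 mm wide, 14 to 19 mm above the underside) at y = -54 to +14 mm. Pinch the handle across x, clear of the bowl.
- screwdriver: Loose small screwdriver (the one within reach; another lies far off at the left end of the bench and does not belong to the kit), 160 mm long, 50 g, lying; own y runs along it, round yellow handle (21 mm thick) at y = 0 to +80 mm, thin steel shaft (5 mm) to y = -80 mm. It can roll about y, so use the two points below, which lie on its axis.
- driver_mid (a point): On the screwdriver's axis where handle and shaft meet; about 10 mm above the bench while it lies there. The handle runs 80 mm from here, away from driver_tip.
- driver_tip (a point): On the screwdriver's axis near the tip of its shaft, 77 mm from driver_mid (the steel ends 3 mm farther).
- petri_dish: Loose open round glass dish, 60 mm across, 14 mm high, about 30 g, floor 2 mm thick, glass walls vertical. Origin: centre of its underside; z up. Two stir bars lie loose in it. Grip it across the diameter.
- stir_bar_1: White stir bar, 9 mm thick, 30 mm long, loose in the dish; origin at the middle of its underside.
- stir_bar_2: The other stir bar, of the same size, beside the first.
- vial: Bystander: vial with a black cap, 25 mm across, 54 mm high, near the glass cabinet; origin under its centre.
- dropper_bottle: Bystander: brown dropper bottle, 35 mm across, 103 mm high, behind the dish; origin under its centre.
- weigh_boat: Bystander: small white weighing boat, 55 x 55 x 16 mm, to the right of the tray; origin under its centre.
There are look-alikes about, which are no part of the job. Leave any green look-alike of the petri_dish alone.

How it is judged:
At the end, for the whole second after the job is handed in: Scoop in its pocket: within 7 mm sideways, under 4 mm high, 0.09 rad of level, 0.1 rad of direction. Screwdriver: driver_mid within 7 mm, driver_tip 9 mm of their seats. Dish: within 7 mm, under 3 mm high, 0.07 rad of level, both bars within 30 mm of its origin. All released, at rest (horizontal distance between scoop and scoop_seat below 0.007 m and z of scoop in the frame of scoop_seat below 0.004 m and angle between scoop's own z axis and vertical below 0.09 rad and angle between the y axis of scoop and the y axis of kit_tray, either way round below 0.1 rad and distance between driver_mid and driver_seat below 0.007 m and distance between driver_tip and driver_tip_seat below 0.009 m and horizontal distance between petri_dish and dish_seat below 0.007 m and z of petri_dish in the frame of dish_seat below 0.003 m and angle between petri_dish's own z axis and vertical below 0.07 rad and distance between each of stir_bar_1, stir_bar_2 and petri_dish below 0.03 m and linear speed of each of scoop, screwdriver, petri_dish below 0.02 m/s); the robot touches nothing.
It fails at once if a stir bar leaves the dish (distance between any of stir_bar_1, stir_bar_2 and petri_dish above 0.038 m).
It fails at once if the dish is tipped by more than 0.4 rad (angle between petri_dish's own z axis and vertical above 0.4 rad).
It fails at once if the dish is dropped (falls free by more than about 15 mm) or pressed on the tray with more than 40 N ((contact force between the fingers and petri_dish below 0.1 N and linear speed of petri_dish above 0.55 m/s) or contact force between petri_dish and kit_tray above 40 N).
It fails at once if the vial, the dropper bottle or the weighing boat is moved by more than 25 mm (distance of any of vial, dropper_bottle, weigh_boat from where it was at the start of the episode above 0.025 m).
It also fails if it takes over 72 s, if anything falls off the work surface, if the arm or the gripper's body presses on something with over 40 N, if the wrist force passes 120 N, or if a joint passes its speed limit or range.

### The arm

A 6-joint arm with a two-finger parallel gripper is mounted at the origin on a cart in front of the work surface, level with it; the furniture and walls round the work are solid. World frame = base frame: x ahead of the robot, y to its left, z up, the work surface at z = 0. Lengths are in m, angles in rad, forces in N, time in s.
With the tool pointing down it reaches from about 0.35 to 0.95 m from the base axis. Payload 17.4 kg.
Tool frame: the origin (TCP) lies midway between the tips of the shut fingers; the grasp point (between the pads) lies 19 mm behind it; z points along the fingers, y is the line along which they close (so a half turn about z gives the same grasp; the last joint's range is limited). The gripper opens to 93 mm and grips with 3 to 60 N. Pads are 15 mm wide; open, the fingers measure 128 mm over their backs; the gripper's body (75 mm by 188 mm) begins 65 mm behind the grasp point.
Start: joints at [-1.244, 0.116, 1.442, -0, 1.584, -0.038], TCP at [0.241, -0.631, 0.219] pointing down, gripper open.
Joint ranges: [-2.83, 2.83], [-0.83, 2.19], [0.07, 2.5], [-1.14, 4.28], [0.01, 3], [-2.97, 2.97]. Speed limits (rad/s): [1.89, 1.89, 2.22, 3.14, 3.14, 3.14].

### API

Orientations are given as a unit quaternion [x, y, z, w].
In Python, from bench import monitor, vision, ticket gives the robot as it stands. The module is installed in compiled form; this text tells all that it offers.
- The arm moves only by the tool servo_tool, never from a script. Its argument "series" is a list of rows, each an object with "travel": the shift along the tool's x, y, z in m, a list of three; "angular": the turn, a rotation vector about the tool's x, y, z in degrees, a list of three; "gripper": the closure, from 0 (fully open) to 1 (shut). A call has 1 to 10 rows; each row is the pose to reach, as a shift and turn from the pose commanded when the call began, along the tool's axes at that moment; what a row does not reach only later rows make up. A row lasts 1/12 s, in which the tool goes at most 41.7 mm and 7.16 degrees, less where a joint would pass 70% of its speed; a pose out of reach is approached as far as the arm can. A call with a gripper value outside its range is refused whole. The fingers move at their own pace and stop on an object; "squeeze" is the grip in N (left out, the last holds). Time passes only in rows, so rows that repeat a pose let the fingers close. It gives the time, the measured TCP pose, the force, the opening and the grip force at its end, in the units of the state.
- monitor.get_state(): the state, without advancing time (a new reading comes with each control period).
- vision.read_camera(name): name is "side" or "top"; returns a dict with "frame" (480x640x3 uint8, red, green, blue), "mtx" (3x3 intrinsics, pixels), "distortion" ([k1, k2, p1, p2, k3] as OpenCV has them; the pictures are not rectified), "extrinsics" (4x4, takes a point from world to camera coordinates). Camera axes: x right, y down, z forward; pixel columns grow to the right and rows downward; lengths in m; the calibration is good to about 2 mm. A picture is of the moment at which its call begins. There is no depth.
- ticket.hand_in(): hands the job in; it is judged then, once.
The state is a dict: "clock": time; "joint_positions": joint angles; "qd": joint speeds; "joint_torque": joint torques, N m; "ee_pos": TCP position; "tcp_rot": TCP orientation; "contact_force": force on the tool from outside, world axes, zero at the start; "wrist_torque": the same for the moment, N m; "opening": finger opening in m; "gripper_force": force on a finger pad.
Only numpy, scipy, OpenCV 4.12 (cv2) and the standard library are available. Lean on these libraries where they do the work, as an engineer would, in place of code of your own. Each camera call takes 0.05 s, during which the arm holds its last target. There are 200 camera calls.

## Working session

There is one attempt and no reset: what is moved stays moved. The work goes in short steps, Python scripts to look and compute and a tool call to move; the robot and the scene stay as the last step left them, time stands still between calls to the robot, and variables do not carry over. Pictures are saved under pics/ and viewed, at most 10 in all, crops included, and the job is handed in when it is done.

Besides the shell and the picture viewer there is one more tool, called after "Call:" as name(argument=value, ...) on one line, values as JSON. servo_tool: Moves the arm, as the interface text tells. Its arguments: {"type":"object","properties":{"series":{"type":"array","items":{"type":"object","properties":{"travel":{"type":"array","items":{"type":"number"}},"angular":{"type":"array","items":{"type":"number"}},"gripper":{"type":"number"}}}},"squeeze":{"type":"number"}},"required":["series"]}

```bash
mkdir -p pics; python3 - <<'E'
from bench import monitor, vision
import cv2,numpy as np
for n in("top","side"):
    r=vision.read_camera(n); cv2.imwrite(f"pics/{n}0.png",r["frame"][:,:,::-1]); np.savez(n+"0.npz",**r)
    E=r["extrinsics"]; print(n,r["mtx"].round(1).tolist(),np.round(r["distortion"],3),"cam pos",(-E[:3,:3].T@E[:3,3]).round(3), E[:3,:3].round(2).tolist())
s=monitor.get_state(); print(s)
E
```

```text
top [[521.5, 0.0, 316.0], [0.0, 521.5, 241.8], [0.0, 0.0, 1.0]] [0.045 0.    0.    0.    0.   ] cam pos [ 0.187 -0.01   1.453] [[0.11, -0.99, 0.01], [-0.97, -0.1, -0.22], [0.22, 0.02, -0.97]]
side [[517.9, 0.0, 314.6], [0.0, 517.9, 238.9], [0.0, 0.0, 1.0]] [-0.046  0.     0.     0.     0.   ] cam pos [0.328 1.263 0.547] [[-0.99, -0.15, 0.02], [-0.07, 0.35, -0.93], [0.14, -0.92, -0.36]]
{'clock': 0.1, 'joint_positions': array([-1.24374432e+00,  1.16412764e-01,  1.44221350e+00, -1.51007830e-05,
        1.58401014e+00, -3.78019954e-02]), 'qd': array([ 2.76699152e-06, -1.30323981e-03, -1.96448349e-03,  1.39733693e-04,
       -9.15683031e-04, -1.12918577e-03]), 'joint_torque': array([ 2.06876961e-03, -7.22893953e+01, -6.23865294e+01,  7.80952326e-02,
        2.27615540e-02, -9.56450458e-05]), 'ee_pos': array([ 0.24077217, -0.63038927,  0.2179867 ]), 'tcp_rot': array([ 9.83406174e-01,  1.81416714e-01, -8.26846729e-05, -5.15341121e-04]), 'contact_force': array([ 0.21990476, -0.35249087, -0.32355484]), 'wrist_torque': array([ 0.01967946,  0.01428688, -0.01027418]), 'gripper_force': 0.0, 'opening': 0.09277827595492429}
```

View pics/top0.png

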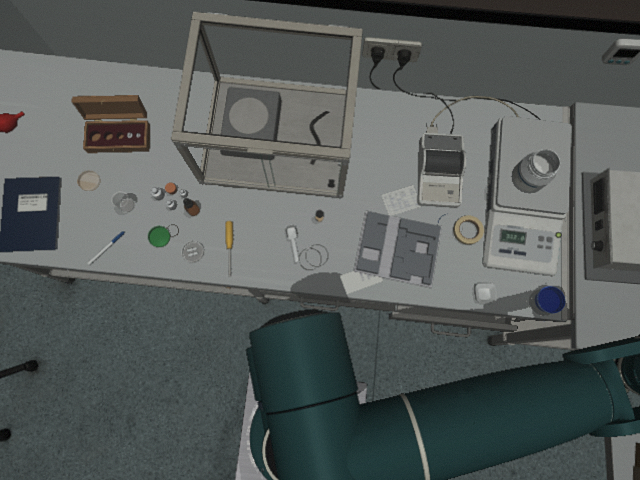

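View pics/side0.png

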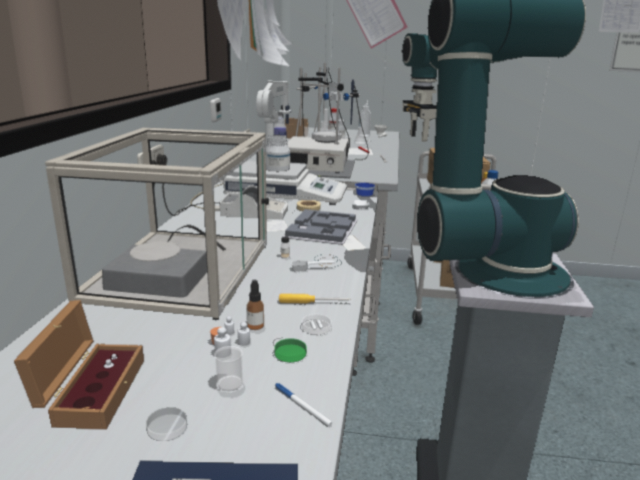

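The top view shows the tray at about (397,248), the scoop at (292,243), the screwdriver at (229,248) and the dish with its bars at (193,252). The bottle is at (192,207), the vial at (319,215) and the weighing boat at (484,292). I'll enlarge this area.

```bash
python3 - <<'E'
import cv2,numpy as np
a=cv2.imread("pics/top0.png")
A=cv2.resize(a[205:295,345:450],None,fx=5.5,fy=5.5,interpolation=cv2.INTER_CUBIC)
cv2.imwrite("pics/cropA.png",A)
B=cv2.resize(a[200:290,170:335],None,fx=4.8,fy=4.8,interpolation=cv2.INTER_CUBIC)
cv2.imwrite("pics/cropB.png",B)
E
```

```text
(no output)
```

View pics/cropA.png

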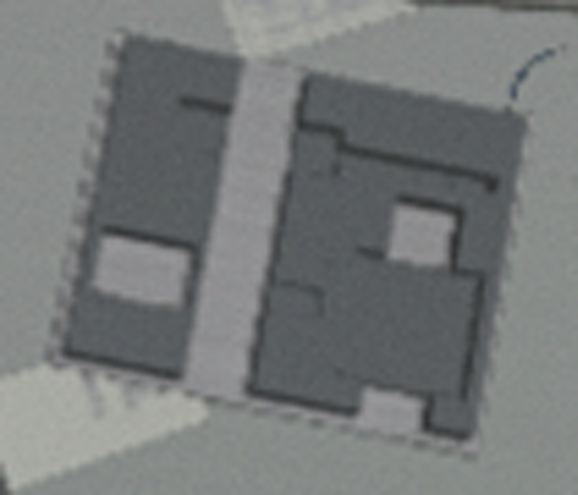

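View pics/cropB.png

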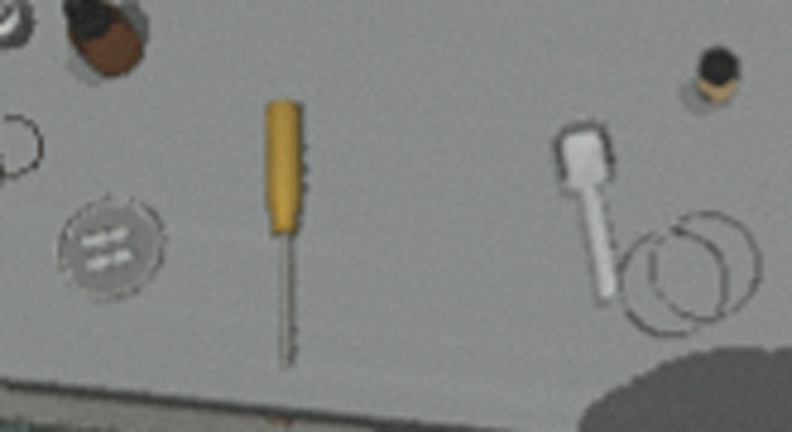

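Crop A shows the scoop's bowl pocket on the left, the driver pocket along the top and the dish recess at lower right. So tray +y is roughly image left (world +y). Crop B shows the yellow handle and the scoop's bowl both pointing up (world +x), and the dish centre near (112,247) in the crop. Next I'll measure these.

```bash
cat > h.py <<'E'
import cv2,numpy as np
from bench import monitor, vision
def cast(r,uv,z):
    K,D,E=r["mtx"],np.array(r["distortion"]),r["extrinsics"]
    n=cv2.undistortPoints(np.array(uv,float).reshape(-1,1,2),K,D)[:,0]
    d=np.c_[n,np.ones(len(n))]@E[:3,:3]; c=-E[:3,:3].T@E[:3,3]
    return c[:2]+d[:,:2]*((np.asarray(z)-c[2])/d[:,2])[:,None]
def proj(r,P):
    E=r["extrinsics"]; return cv2.projectPoints(np.array(P,float),cv2.Rodrigues(E[:3,:3])[0],E[:3,3],r["mtx"],np.array(r["distortion"]))[0][:,0]
def blob(m,roi=None):
    if roi: k=np.zeros_like(m); x0,x1,y0,y1=roi; k[y0:y1,x0:x1]=1; m=m&k
    c=max(cv2.findContours(m,0,cv2.CHAIN_APPROX_NONE)[0],key=cv2.contourArea)
    return c[:,0]
E
python3 - <<'E'
from h import *
for n,rois in (("top",dict(tray=(350,450,205,290),drv=(220,240,215,250),scoop=(280,303,222,264),dish=(180,208,238,266))),
               ("side",dict(tray=(285,360,208,245),drv=(275,318,290,308),scoop=(288,340,255,275),dish=(298,335,314,336)))):
    r=dict(np.load(n+"0.npz")); f=r["frame"]; h=cv2.cvtColor(f,cv2.COLOR_RGB2HSV); g=cv2.cvtColor(f,cv2.COLOR_RGB2GRAY)
    y=((h[...,0]>12)&(h[...,0]<32)&(h[...,1]>120)).astype(np.uint8)
    c=blob(y,rois["drv"]); w=cast(r,c,0.0105); print(n,"drv",cv2.minAreaRect((w*1000).astype(np.float32)),c.min(0),c.max(0))
    if n=="top":
        x0,x1,y0,y1=rois["tray"]
        m=((g<115)).astype(np.uint8); c=blob(cv2.morphologyEx(m,cv2.MORPH_CLOSE,np.ones((17,17))),rois["tray"]); w=cast(r,c,.023)
        R=cv2.minAreaRect((w*1000).astype(np.float32)); print("tray",R,cv2.boxPoints(R).round(0).tolist())
        print("g samples", g[210:290:8,352:448:8].tolist()[:4])
        bg=np.median(g[225:265,245:275]); print("bg",bg)
        m=(g>bg+18).astype(np.uint8); c=blob(m,rois["scoop"]); w=cast(r,c,.018); print("scoop",cv2.minAreaRect((w*1000).astype(np.float32)))
        for u in [(195,200)]:pass
        # dish: local difference
        d=(cv2.absdiff(g,cv2.medianBlur(g,31))>7).astype(np.uint8); c=blob(cv2.morphologyEx(d,cv2.MORPH_CLOSE,np.ones((7,7))),rois["dish"]); w=cast(r,c,.008)
        print("dish",cv2.minEnclosingCircle((w*1000).astype(np.float32)))
B=lambda u,v:((u+.5)/4.8-.5+170,(v+.5)/4.8-.5+200)
A=lambda u,v:((u+.5)/5.5-.5+345,(v+.5)/5.5-.5+205)
r=dict(np.load("top0.npz"))
print("tray corners TL TR BR BL",cast(r,[A(125,38),A(524,118),A(476,430),A(65,350)],.023).round(4).tolist())
print("driver handle end, mid, tip",cast(r,[B(284,101),B(286,235),B(289,365)],[.0105]*3).round(4).tolist())
print("scoop bowl front, handle end",cast(r,[B(584,124),B(606,302)],[.017,.018]).round(4).tolist())
print("dish",cast(r,[B(112,247)],.008).round(4).tolist())
print("bottle, vial,boat",cast(r,[B(120,60),B(716,90),(484,292)],[.01,.01,.01]).round(4).tolist())
E
```

```text
top drv ((514.76318359375, 264.0843505859375), (76.42915344238281, 16.976207733154297), 8.249069213867188) [226 221] [232 247]
tray ((551.764404296875, -229.43267822265625), (247.63226318359375, 246.6360626220703), 84.15774536132812) [[416.0, -340.0], [662.0, -365.0], [687.0, -119.0], [442.0, -94.0]]
g samples [[137, 138, 128, 137, 138, 161, 161, 140, 137, 136, 138, 135], [139, 137, 90, 92, 93, 137, 115, 140, 139, 140, 139, 89], [135, 141, 94, 88, 89, 140, 81, 92, 92, 90, 92, 112], [141, 120, 91, 92, 85, 142, 92, 91, 68, 79, 92, 126]]
bg 138.0
scoop ((503.1442565917969, 77.7808609008789), (97.5291976928711, 18.876956939697266), 17.53489112854004)
dish ((456.88787841796875, 358.18768310546875), 34.6126823425293)
side drv ((513.2477416992188, 257.0714416503906), (77.78362274169922, 37.97857666015625), 10.8695707321167) [279 294] [314 302]
tray corners TL TR BR BL [[0.6193, -0.1205], [0.5985, -0.3281], [0.434, -0.3126], [0.4525, -0.104]]
driver handle end, mid, tip [[0.5535, 0.2703], [0.4727, 0.2575], [0.3964, 0.2447]]
scoop bowl front, handle end [[0.5569, 0.0907], [0.4515, 0.0655]]
dish [[0.4552, 0.3582]]
bottle, vial,boat [[0.5682, 0.3709], [0.588, 0.0153], [0.4263, -0.4618]]
```

```bash
cat >> h.py <<'E'
def edges(r,c0,yaw,z=.023):
    """subpixel foam outline: sample grey along normals of each edge, half-level crossing"""
    g=cv2.cvtColor(r["frame"],cv2.COLOR_RGB2GRAY).astype(np.float32)
    X=np.array([np.cos(yaw),np.sin(yaw)]);Y=np.array([-X[1],X[0]]); t=np.linspace(-.014,.014,57)
    out={}
    for k,n,a,hn,ss in(("+x",X,Y,.085,np.r_[-.09:0:.01,.055:.1:.01]),("-x",-X,Y,.085,np.r_[-.1:-.085:.005,.055:.1:.01]),("+y",Y,X,.105,np.r_[-.07:.075:.01]),("-y",-Y,X,.105,np.r_[-.07:.075:.01])):
        q=[]
        for s in ss:
            P=np.array([np.r_[c0+n*(hn+d)+a*s,z] for d in t]); uv=proj(r,P).astype(np.float32)
            v=cv2.remap(g,uv[:,:1],uv[:,1:],cv2.INTER_LINEAR).ravel(); i=np.where((v[:-1]<113)&(v[1:]>=113))[0]
            if len(i): q.append((s,t[i[0]]))
        q=np.array(q); p=np.polyfit(q[:,0],q[:,1],1); out[k]=(np.median(q[:,1])*1000).round(1),np.degrees(p[0]).round(2),len(q)
    return out
E
python3 - <<'E'
from h import *
r=dict(np.load("top0.npz")); s=dict(np.load("side0.npz"))
c0=np.array([.5261,-.2163]); yaw=-.095
print(edges(r,c0,yaw))
X=np.array([np.cos(yaw),np.sin(yaw)]);Y=np.array([-X[1],X[0]])
f=s["frame"][:,:,::-1].copy(); S=6; x0,y0=280,200
im=cv2.resize(f[y0:y0+55,x0:x0+90],None,fx=S,fy=S,interpolation=cv2.INTER_CUBIC)
for sx,sy in((1,1),(1,-1),(-1,-1),(-1,1)):
    p=proj(s,[np.r_[c0+X*.085*sx+Y*.105*sy,.023]])[0]; q=((p-[x0,y0]+.5)*S-.5).astype(int); cv2.drawMarker(im,tuple(map(int,q)),(0,0,255),0,12)
cv2.imwrite("pics/sideA.png",im)
# scoop principal axis, weighted
g=cv2.cvtColor(r["frame"],cv2.COLOR_RGB2GRAY)
# driver handle axis & scoop handle axis via row centroids
h=cv2.cvtColor(r["frame"],cv2.COLOR_RGB2HSV)
def axis(W,rows,x0,x1,z):
    u=np.arange(x0,x1); pts=[((W[v,x0:x1]*u).sum()/W[v,x0:x1].sum(),v) for v in rows]
    w=cast(r,pts,z); p=np.polyfit(w[:,0],w[:,1],1); print("yaw",np.degrees(np.arctan(p[0])).round(2),"y at x=.5:",np.polyval(p,.5).round(4))
axis(np.clip(h[...,1].astype(float)-60,0,None),range(222,247),222,238,.0105)
axis(np.clip(g.astype(float)-145,0,None),range(241,261),288,303,.018)
axis(np.clip(g.astype(float)-145,0,None),range(228,261),284,303,.018)
print(g[224:266,288:300].mean(1).round(0).tolist()); print(g[:,229][215:280].tolist())
E
```

```text
{'+x': (np.float64(0.0), np.float64(0.54), 14), '-x': (np.float64(3.8), np.float64(-0.36), 8), '+y': (np.float64(2.0), np.float64(-0.6), 15), '-y': (np.float64(0.0), np.float64(0.48), 15)}
yaw 8.94 y at x=.5: 0.2622
yaw 16.92 y at x=.5: 0.0772
yaw 17.01 y at x=.5: 0.0774
[138.0, 125.0, 113.0, 125.0, 145.0, 154.0, 153.0, 151.0, 148.0, 147.0, 151.0, 151.0, 150.0, 149.0, 147.0, 143.0, 140.0, 142.0, 142.0, 142.0, 143.0, 144.0, 141.0, 140.0, 142.0, 143.0, 140.0, 140.0, 144.0, 142.0, 140.0, 138.0, 138.0, 143.0, 143.0, 142.0, 143.0, 140.0, 131.0, 131.0, 136.0, 138.0]
[137, 139, 139, 143, 138, 131, 124, 127, 130, 126, 134, 130, 136, 134, 137, 135, 133, 138, 139, 141, 141, 140, 140, 140, 143, 146, 144, 145, 145, 144, 142, 136, 120, 103, 121, 128, 130, 128, 130, 129, 130, 131, 126, 131, 128, 128, 131, 130, 134, 133, 129, 128, 134, 131, 131, 127, 127, 130, 127, 117, 124, 123, 134, 140, 137]
```

View pics/sideA.png

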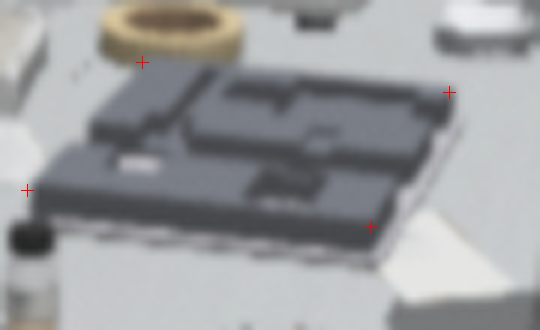

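```bash
cat > go.py <<'E'
import sys,numpy as np
from scipy.spatial.transform import Rotation as R
from bench import monitor
# usage: go.py x y z psi [x y z psi ...] : shift/turn of each waypoint from the present pose, in tool axes
s=monitor.get_state(); p=s["ee_pos"]; q=R.from_quat(s["tcp_rot"]); m=q.as_matrix()
print("t",round(s["clock"],2),"p",p.round(4),"psi",np.degrees(np.arctan2(m[1,0],m[0,0])).round(2),"tilt",np.degrees(np.arccos(-m[2,2])).round(2),"F",s["contact_force"].round(1),"open",round(s["opening"],4),"grip",round(s["gripper_force"],1))
for a in np.array(sys.argv[1:],float).reshape(-1,4):
    c,n=np.cos(np.radians(a[3])),np.sin(np.radians(a[3])); T=R.from_matrix([[c,n,0],[n,-c,0],[0,0,-1]])
    print(a,"travel",q.inv().apply(a[:3]-p).round(4).tolist(),"ang",np.degrees((q.inv()*T).as_rotvec()).round(2).tolist())
E
python3 go.py .5105 .264 .2 9.1
```

```text
t 0.1 p [ 0.2408 -0.6304  0.218 ] psi 20.9 tilt 0.06 F [ 0.2 -0.4 -0.3] open 0.0928 grip 0.0
[0.5105 0.264  0.2    9.1   ] travel [0.5711, -0.7393, 0.0188] ang [-0.06, 0.0, 11.8]
```

Call:
servo_tool(series=[{"travel": [0.571, -0.739, 0.02], "angular": [0, 0, 11.8], "gripper": 0}, {"travel": [0.571, -0.739, 0.02], "angular": [0, 0, 11.8], "gripper": 0}, {"travel": [0.571, -0.739, 0.02], "angular": [0, 0, 11.8], "gripper": 0}, {"travel": [0.571, -0.739, 0.02], "angular": [0, 0, 11.8], "gripper": 0}, {"travel": [0.571, -0.739, 0.02], "angular": [0, 0, 11.8], "gripper": 0}, {"travel": [0.571, -0.739, 0.02], "angular": [0, 0, 11.8], "gripper": 0}, {"travel": [0.571, -0.739, 0.02], "angular": [0, 0, 11.8], "gripper": 0}, {"travel": [0.571, -0.739, 0.02], "angular": [0, 0, 11.8], "gripper": 0}, {"travel": [0.571, -0.739, 0.02], "angular": [0, 0, 11.8], "gripper": 0}, {"travel": [0.571, -0.739, 0.02], "angular": [0, 0, 11.8], "gripper": 0}])

```text
clock: 0.93
ee_pos: [0.361, -0.2299, 0.2095]
tcp_rot: [0.997, 0.079, 0.0, 0.0]
contact_force: [1.2, 0.6, -0.7]
opening: 0.0934
gripper_force: 0.0
```

```bash
python3 go.py .5105 .264 .1 9.1
```

```text
t 0.93 p [ 0.361  -0.2299  0.2095] psi 9.07 tilt 0.01 F [ 1.2  0.6 -0.7] open 0.0934 grip 0.0
[0.5105 0.264  0.1    9.1   ] travel [0.2255, -0.4641, 0.1095] ang [0.0, -0.0, -0.03]
```

Call:
servo_tool(series=[{"travel": [0.225, -0.464, 0.1], "angular": [0, 0, 0], "gripper": 0}, {"travel": [0.225, -0.464, 0.1], "angular": [0, 0, 0], "gripper": 0}, {"travel": [0.225, -0.464, 0.1], "angular": [0, 0, 0], "gripper": 0}, {"travel": [0.225, -0.464, 0.1], "angular": [0, 0, 0], "gripper": 0}, {"travel": [0.225, -0.464, 0.1], "angular": [0, 0, 0], "gripper": 0}, {"travel": [0.225, -0.464, 0.1], "angular": [0, 0, 0], "gripper": 0}, {"travel": [0.225, -0.464, 0.1], "angular": [0, 0, 0], "gripper": 0}, {"travel": [0.225, -0.464, 0.1], "angular": [0, 0, 0], "gripper": 0}, {"travel": [0.225, -0.464, 0.1], "angular": [0, 0, 0], "gripper": 0}, {"travel": [0.225, -0.464, 0.1], "angular": [0, 0, 0], "gripper": 0}])

```text
clock: 1.77
ee_pos: [0.479, 0.1622, 0.1299]
tcp_rot: [0.997, 0.08, 0.0, 0.0]
contact_force: [0.5, -1.0, -0.2]
opening: 0.0933
gripper_force: 0.0
```

```bash
python3 go.py .5105 .264 .05 9.1  .5105 .264 .002 9.1
```

```text
t 1.77 p [0.479  0.1622 0.1299] psi 9.13 tilt 0.01 F [ 0.5 -1.  -0.2] open 0.0933 grip 0.0
[0.5105 0.264  0.05   9.1   ] travel [0.0472, -0.0955, 0.0799] ang [0.0, -0.01, 0.03]
[5.105e-01 2.640e-01 2.000e-03 9.100e+00] travel [0.0472, -0.0955, 0.1279] ang [0.0, -0.01, 0.03]
```

Call:
servo_tool(series=[{"travel": [0.047, -0.0955, 0.06], "angular": [0, 0, 0], "gripper": 0}, {"travel": [0.047, -0.0955, 0.08], "angular": [0, 0, 0], "gripper": 0}, {"travel": [0.047, -0.0955, 0.08], "angular": [0, 0, 0], "gripper": 0}, {"travel": [0.047, -0.0955, 0.08], "angular": [0, 0, 0], "gripper": 0}, {"travel": [0.047, -0.0955, 0.08], "angular": [0, 0, 0], "gripper": 0}, {"travel": [0.047, -0.0955, 0.08], "angular": [0, 0, 0], "gripper": 0}, {"travel": [0.047, -0.0955, 0.08], "angular": [0, 0, 0], "gripper": 0}])

```text
clock: 2.35
ee_pos: [0.5108, 0.2608, 0.0518]
tcp_rot: [0.997, 0.079, 0.001, -0.0]
contact_force: [-0.2, -0.8, -0.1]
opening: 0.0928
gripper_force: 0.0
```

```bash
python3 go.py .5105 .264 .002 9.1; python3 - <<'E'
from h import *
im=[]
for n,(x0,y0) in(("top",(175,205)),("side",(255,260))):
    r=vision.read_camera(n); np.savez(n+"1.npz",**r); im.append(cv2.resize(r["frame"][y0:y0+100,x0:x0+130,::-1],None,fx=3,fy=5*.6,interpolation=cv2.INTER_CUBIC))
cv2.imwrite("pics/pre.png",np.hstack(im))
E
```

```text
t 2.35 p [0.5108 0.2608 0.0518] psi 9.07 tilt 0.08 F [-0.2 -0.8 -0.1] open 0.0928 grip 0.0
[5.105e-01 2.640e-01 2.000e-03 9.100e+00] travel [0.0001, -0.0032, 0.0498] ang [-0.01, -0.08, -0.03]
```

View pics/pre.png

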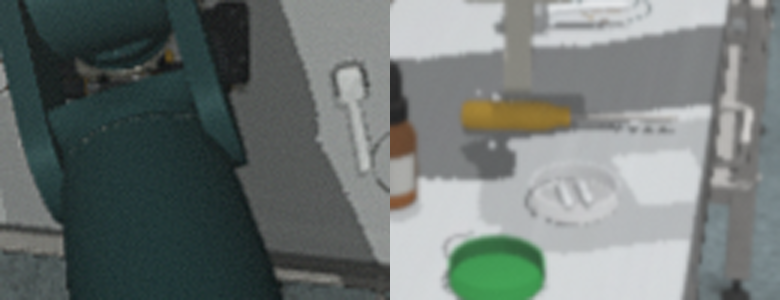

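The side picture shows a finger at crop (518,95), just above the yellow handle, and the dish with both bars at (573,190). The pose agrees with the plan, so I'll go down and grip.

Call:
servo_tool(series=[{"travel": [0, -0.003, 0.025], "angular": [0, 0, 0], "gripper": 0}, {"travel": [0, -0.003, 0.04], "angular": [0, 0, 0], "gripper": 0}, {"travel": [0, -0.003, 0.05], "angular": [0, 0, 0], "gripper": 0}, {"travel": [0, -0.003, 0.05], "angular": [0, 0, 0], "gripper": 1}, {"travel": [0, -0.003, 0.05], "angular": [0, 0, 0], "gripper": 1}, {"travel": [0, -0.003, 0.05], "angular": [0, 0, 0], "gripper": 1}, {"travel": [0, -0.003, 0.05], "angular": [0, 0, 0], "gripper": 1}, {"travel": [0, -0.003, 0.05], "angular": [0, 0, 0], "gripper": 1}, {"travel": [0, -0.003, 0.05], "angular": [0, 0, 0], "gripper": 1}, {"travel": [0, -0.003, 0.05], "angular": [0, 0, 0], "gripper": 1}], squeeze=25)

```text
clock: 3.28
ee_pos: [0.51, 0.2646, 0.0005]
tcp_rot: [0.997, 0.079, 0.0, -0.0]
contact_force: [-0.5, 0.2, -0.7]
opening: 0.0509
gripper_force: 0.0
```

```bash
python3 - <<'E'
from h import *
r=dict(np.load("side1.npz"))
y=np.array([-.158,.987]) # closing axis dir approx
for d in(-.047,.047): print(((proj(r,[[.5108-.158*d*1,.2608+.987*d,.0518]])[0]-[255,260])*3+[390,0]).round(0))
E
python3 go.py
```

```text
[519.  39.]
[516.  95.]
t 3.28 p [5.100e-01 2.646e-01 5.000e-04] psi 9.1 tilt 0.01 F [-0.5  0.2 -0.7] open 0.0509 grip 0.0
```

Call:
servo_tool(series=[{"travel": [0, 0, -0.001], "gripper": 1, "angular": [0, 0, 0]}, {"travel": [0, 0, -0.001], "gripper": 1, "angular": [0, 0, 0]}, {"travel": [0, 0, -0.001], "gripper": 1, "angular": [0, 0, 0]}, {"travel": [0, 0, -0.001], "gripper": 1, "angular": [0, 0, 0]}, {"travel": [0, 0, -0.001], "gripper": 1, "angular": [0, 0, 0]}, {"travel": [0, 0, -0.001], "gripper": 1, "angular": [0, 0, 0]}, {"travel": [0, 0, -0.001], "gripper": 1, "angular": [0, 0, 0]}, {"travel": [0, 0, -0.001], "gripper": 1, "angular": [0, 0, 0]}, {"travel": [0, 0, -0.001], "gripper": 1, "angular": [0, 0, 0]}, {"travel": [0, 0, -0.02], "gripper": 1, "angular": [0, 0, 0]}])

```text
clock: 4.12
ee_pos: [0.5083, 0.2638, 0.0173]
tcp_rot: [0.997, 0.079, -0.002, 0.001]
contact_force: [-0.1, 0.3, -1.2]
opening: 0.0202
gripper_force: 25.0
```

```bash
python3 go.py .5718 -.1948 .1 84.05
```

```text
t 4.12 p [0.5083 0.2638 0.0173] psi 9.1 tilt 0.28 F [-0.1  0.3 -1.2] open 0.0202 grip 25.0
[ 0.5718 -0.1948  0.1    84.05  ] travel [-0.0102, 0.463, -0.082] ang [-0.11, 0.28, -74.95]
```

Call:
servo_tool(series=[{"travel": [0, 0, -0.04], "angular": [0, 0, -7], "gripper": 1}, {"travel": [0, 0.02, -0.08], "angular": [0, 0, -14], "gripper": 1}, {"travel": [0, 0.06, -0.1], "angular": [0, 0, -21], "gripper": 1}, {"travel": [0, 0.1, -0.1], "angular": [0, 0, -28], "gripper": 1}, {"travel": [0, 0.14, -0.1], "angular": [0, 0, -35], "gripper": 1}, {"travel": [0, 0.18, -0.1], "angular": [0, 0, -42], "gripper": 1}, {"travel": [-0.01, 0.22, -0.1], "angular": [0, 0, -49], "gripper": 1}, {"travel": [-0.01, 0.26, -0.1], "angular": [0, 0, -56], "gripper": 1}, {"travel": [-0.01, 0.3, -0.1], "angular": [0, 0, -63], "gripper": 1}, {"travel": [-0.01, 0.34, -0.1], "angular": [0, 0, -70], "gripper": 1}])

```text
clock: 4.95
ee_pos: [0.5509, -0.0556, 0.1206]
tcp_rot: [0.787, 0.617, 0.0, 0.0]
contact_force: [0.8, 0.0, -0.6]
opening: 0.0204
gripper_force: 25.0
```

```bash
python3 go.py .5718 -.1948 .07 84.05
```

```text
t 4.95 p [ 0.5509 -0.0556  0.1206] psi 76.15 tilt 0.02 F [ 0.8  0.  -0.6] open 0.0204 grip 25.0
[ 5.718e-01 -1.948e-01  7.000e-02  8.405e+01] travel [-0.1302, 0.0536, 0.0506] ang [0.02, -0.0, -7.9]
```

Call:
servo_tool(series=[{"travel": [-0.035, 0.015, 0], "angular": [0, 0, -5], "gripper": 1}, {"travel": [-0.07, 0.03, 0.02], "angular": [0, 0, -5], "gripper": 1}, {"travel": [-0.115, 0.05, 0.04], "angular": [0, 0, -5], "gripper": 1}, {"travel": [-0.115, 0.05, 0.05], "angular": [0, 0, -5], "gripper": 1}, {"travel": [-0.115, 0.05, 0.05], "angular": [0, 0, -5], "gripper": 1}, {"travel": [-0.115, 0.05, 0.05], "angular": [0, 0, -5], "gripper": 1}, {"travel": [-0.115, 0.05, 0.05], "angular": [0, 0, -5], "gripper": 1}])

```text
clock: 5.53
ee_pos: [0.5716, -0.1767, 0.071]
tcp_rot: [0.761, 0.648, 0.0, 0.0]
contact_force: [-0.8, 0.1, 0.1]
opening: 0.0199
gripper_force: 25.0
```

```bash
python3 go.py .5718 -.1948 .014 84.05; python3 - <<'E'
from h import *
r=vision.read_camera("side"); np.savez("side2.npz",**r); x0,y0=270,190
im=cv2.resize(r["frame"][y0:y0+70,x0:x0+100,::-1],None,fx=7,fy=7,interpolation=cv2.INTER_CUBIC)
c0=np.array([.5243,-.216]);yaw=-.104
X=np.array([np.cos(yaw),np.sin(yaw)]);Y=np.array([-X[1],X[0]])
for a,b in((85,105),(85,-105),(-85,-105),(-85,105),(58,71.5),(32,71.5)):
    p=proj(r,[np.r_[c0+X*a/1e3+Y*b/1e3,.023]])[0]; q=((p-[x0,y0]+.5)*7-.5).astype(int); cv2.drawMarker(im,tuple(map(int,q)),(0,0,255),0,10)
cv2.imwrite("pics/s2.png",im)
E
```

```text
t 5.53 p [ 0.5716 -0.1767  0.071 ] psi 80.85 tilt 0.02 F [-0.8  0.1  0.1] open 0.0199 grip 25.0
[ 5.718e-01 -1.948e-01  1.400e-02  8.405e+01] travel [-0.0178, 0.0031, 0.057] ang [0.02, -0.01, -3.2]
```

View pics/s2.png

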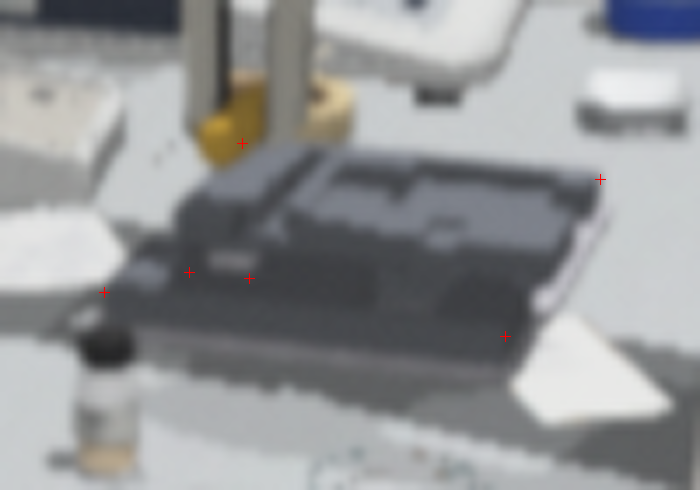

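The side view shows the driver held upright between the fingers above the far-left corner of the tray. The red predicted foam corners fall within about 2 mm of the seen ones, such as (104,292) and (600,180). I'll correct and lower to just above the foam.

Call:
servo_tool(series=[{"travel": [-0.018, 0.003, 0.01], "angular": [0, 0, -3.2], "gripper": 1}, {"travel": [-0.018, 0.003, 0.025], "angular": [0, 0, -3.2], "gripper": 1}, {"travel": [-0.018, 0.003, 0.037], "angular": [0, 0, -3.2], "gripper": 1}, {"travel": [-0.018, 0.003, 0.037], "angular": [0, 0, -3.2], "gripper": 1}, {"travel": [-0.018, 0.003, 0.037], "angular": [0, 0, -3.2], "gripper": 1}])

```text
clock: 6.0
ee_pos: [0.5714, -0.1948, 0.0335]
tcp_rot: [0.743, 0.67, -0.0, -0.0]
contact_force: [0.6, -0.1, -0.2]
opening: 0.02
gripper_force: 25.0
```

```bash
python3 go.py .5718 -.1948 .013 84.05
```

```text
t 6.0 p [ 0.5714 -0.1948  0.0335] psi 84.06 tilt 0.04 F [ 0.6 -0.1 -0.2] open 0.02 grip 25.0
[ 5.718e-01 -1.948e-01  1.300e-02  8.405e+01] travel [-0.0, 0.0004, 0.0205] ang [-0.03, -0.02, 0.01]
```

Well aligned. Lower in small steps while watching the force.

Call:
servo_tool(series=[{"travel": [0, 0, 0.005], "angular": [0, 0, 0], "gripper": 1}, {"travel": [0, 0, 0.008], "angular": [0, 0, 0], "gripper": 1}, {"travel": [0, 0, 0.011], "angular": [0, 0, 0], "gripper": 1}, {"travel": [0, 0, 0.013], "angular": [0, 0, 0], "gripper": 1}, {"travel": [0, 0, 0.013], "angular": [0, 0, 0], "gripper": 1}])

```text
clock: 6.42
ee_pos: [0.5713, -0.1956, 0.02]
tcp_rot: [0.743, 0.669, -0.0, -0.0]
contact_force: [-0.3, 0.4, -1.1]
opening: 0.0202
gripper_force: 25.0
```

Call:
servo_tool(series=[{"travel": [0, 0, 0.003], "angular": [0, 0, 0], "gripper": 1}, {"travel": [0, 0, 0.005], "angular": [0, 0, 0], "gripper": 1}, {"travel": [0, 0, 0.0065], "angular": [0, 0, 0], "gripper": 1}, {"travel": [0, 0, 0.0065], "angular": [0, 0, 0], "gripper": 1}])

```text
clock: 6.75
ee_pos: [0.5713, -0.1957, 0.0135]
tcp_rot: [0.743, 0.669, -0.0, -0.0]
contact_force: [-0.2, 0.0, 0.3]
opening: 0.0203
gripper_force: 25.0
```

Call:
servo_tool(series=[{"travel": [0, 0, 0.001], "angular": [0, 0, 0], "gripper": 0.6}, {"travel": [0, 0, 0.001], "angular": [0, 0, 0], "gripper": 0.6}, {"travel": [0, 0, 0.001], "angular": [0, 0, 0], "gripper": 0.6}, {"travel": [0, 0, 0.001], "angular": [0, 0, 0], "gripper": 0.6}, {"travel": [0, 0, -0.02], "angular": [0, 0, 0], "gripper": 0.6}, {"travel": [0, 0, -0.05], "angular": [0, 0, 0], "gripper": 0.5}, {"travel": [0, 0, -0.09], "angular": [0, 0, 0], "gripper": 0.4}, {"travel": [0, 0, -0.12], "angular": [0, 0, 0], "gripper": 0.4}])

```text
clock: 7.42
ee_pos: [0.5716, -0.1958, 0.1367]
tcp_rot: [0.743, 0.669, 0.0, 0.001]
contact_force: [-0.0, -1.1, -0.0]
opening: 0.0521
gripper_force: 0.0
```

```bash
python3 go.py .4895 .0743 .12 16
```

```text
t 7.42 p [ 0.5716 -0.1958  0.1367] psi 84.02 tilt 0.07 F [-0.  -1.1 -0. ] open 0.0521 grip 0.0
[ 0.4895  0.0743  0.12   16.    ] travel [0.2601, -0.1098, 0.0165] ang [0.07, -0.02, 68.02]
```

Call:
servo_tool(series=[{"travel": [0.026, -0.011, 0], "angular": [0, 0, 7], "gripper": 0.4}, {"travel": [0.052, -0.022, 0], "angular": [0, 0, 14], "gripper": 0.4}, {"travel": [0.078, -0.033, 0], "angular": [0, 0, 21], "gripper": 0.4}, {"travel": [0.104, -0.044, 0], "angular": [0, 0, 28], "gripper": 0.4}, {"travel": [0.13, -0.055, 0], "angular": [0, 0, 35], "gripper": 0.4}, {"travel": [0.156, -0.066, 0], "angular": [0, 0, 42], "gripper": 0.4}, {"travel": [0.182, -0.077, 0], "angular": [0, 0, 49], "gripper": 0.4}, {"travel": [0.208, -0.088, 0], "angular": [0, 0, 56], "gripper": 0.4}, {"travel": [0.234, -0.099, 0.01], "angular": [0, 0, 63], "gripper": 0.4}, {"travel": [0.26, -0.11, 0.02], "angular": [0, 0, 68], "gripper": 0.4}])

```text
clock: 8.25
ee_pos: [0.4889, 0.0755, 0.1145]
tcp_rot: [0.991, 0.136, 0.001, 0.0]
contact_force: [1.1, -0.3, 0.2]
opening: 0.0559
gripper_force: 0.0
```

```bash
python3 go.py .4895 .0743 .05 16
```

```text
t 8.25 p [0.4889 0.0755 0.1145] psi 15.63 tilt 0.1 F [ 1.1 -0.3  0.2] open 0.0559 grip 0.0
[ 0.4895  0.0743  0.05   16.    ] travel [0.0001, 0.0013, 0.0645] ang [0.02, -0.1, -0.37]
```

Call:
servo_tool(series=[{"travel": [0, 0, 0.035], "angular": [0, 0, -0.4], "gripper": 0.4}, {"travel": [0, 0, 0.07], "angular": [0, 0, -0.4], "gripper": 0.4}, {"travel": [0, 0, 0.095], "angular": [0, 0, -0.4], "gripper": 0.4}, {"travel": [0, 0, 0.11], "angular": [0, 0, -0.4], "gripper": 0.4}, {"travel": [0, 0, 0.11], "angular": [0, 0, -0.4], "gripper": 0.7}, {"travel": [0, 0, 0.11], "angular": [0, 0, -0.4], "gripper": 1}, {"travel": [0, 0, 0.11], "angular": [0, 0, -0.4], "gripper": 1}, {"travel": [0, 0, 0.11], "angular": [0, 0, -0.4], "gripper": 1}, {"travel": [0, 0, 0.11], "angular": [0, 0, -0.4], "gripper": 1}, {"travel": [0, 0, 0.11], "angular": [0, 0, -0.4], "gripper": 1}], squeeze=15)

```text
clock: 9.08
ee_pos: [0.4893, 0.0743, 0.0043]
tcp_rot: [0.99, 0.143, 0.0, -0.0]
contact_force: [-0.0, 0.3, -0.4]
opening: 0.0205
gripper_force: 0.0
```

Call:
servo_tool(series=[{"travel": [0, 0, 0], "angular": [0, 0, 0], "gripper": 1}, {"travel": [0, 0, 0], "angular": [0, 0, 0], "gripper": 1}, {"travel": [0, 0, 0], "angular": [0, 0, 0], "gripper": 1}, {"travel": [0, 0, 0], "angular": [0, 0, 0], "gripper": 1}, {"travel": [0, 0, 0], "angular": [0, 0, 0], "gripper": 1}])

```text
clock: 9.5
ee_pos: [0.4892, 0.0743, 0.004]
tcp_rot: [0.99, 0.143, 0.0, 0.0]
contact_force: [-0.2, 0.0, 1.1]
opening: 0.0096
gripper_force: 15.0
```

```bash
python3 go.py .4922 -.1865 .1 84.05; python3 - <<'E'
from h import *
r=dict(np.load("side1.npz"))
E
```

```text
t 9.5 p [0.4892 0.0743 0.004 ] psi 16.42 tilt 0.0 F [-0.2  0.   1.1] open 0.0096 grip 15.0
[ 0.4922 -0.1865  0.1    84.05  ] travel [-0.0709, 0.251, -0.096] ang [0.0, 0.0, -67.63]
```

Call:
servo_tool(series=[{"travel": [0, 0, -0.035], "angular": [0, 0, 0], "gripper": 1}, {"travel": [-0.005, 0.015, -0.07], "angular": [0, 0, -6], "gripper": 1}, {"travel": [-0.012, 0.045, -0.1], "angular": [0, 0, -13], "gripper": 1}, {"travel": [-0.02, 0.075, -0.1], "angular": [0, 0, -20], "gripper": 1}, {"travel": [-0.03, 0.105, -0.1], "angular": [0, 0, -27], "gripper": 1}, {"travel": [-0.038, 0.135, -0.1], "angular": [0, 0, -34], "gripper": 1}, {"travel": [-0.046, 0.165, -0.1], "angular": [0, 0, -41], "gripper": 1}, {"travel": [-0.055, 0.195, -0.1], "angular": [0, 0, -48], "gripper": 1}, {"travel": [-0.063, 0.225, -0.1], "angular": [0, 0, -55], "gripper": 1}, {"travel": [-0.071, 0.251, -0.1], "angular": [0, 0, -62], "gripper": 1}])

```text
clock: 10.33
ee_pos: [0.4918, -0.1885, 0.1039]
tcp_rot: [0.773, 0.634, -0.0, 0.0]
contact_force: [0.6, 0.1, -0.4]
opening: 0.0095
gripper_force: 15.0
```

Call:
servo_tool(series=[{"travel": [0, 0, 0.02], "angular": [0, 0, -5.6], "gripper": 1}, {"travel": [0, 0, 0.04], "angular": [0, 0, -5.6], "gripper": 1}, {"travel": [0, 0, 0.04], "angular": [0, 0, -5.6], "gripper": 1}, {"travel": [0, 0, 0.04], "angular": [0, 0, -5.6], "gripper": 1}])

```text
clock: 10.67
ee_pos: [0.4915, -0.1863, 0.0634]
tcp_rot: [0.743, 0.669, -0.0, -0.001]
contact_force: [-0.2, 0.1, 0.7]
opening: 0.0096
gripper_force: 15.0
```

```bash
python3 go.py .4922 -.1865 .033 84.05; python3 - <<'E'
from h import *
r=vision.read_camera("side"); x0,y0=270,190
im=cv2.resize(r["frame"][y0:y0+70,x0:x0+100,::-1],None,fx=7,fy=7,interpolation=cv2.INTER_CUBIC)
t=vision.read_camera("top")
cv2.imwrite("pics/s3.png",im)
E
```

```text
t 10.67 p [ 0.4915 -0.1863  0.0634] psi 83.97 tilt 0.11 F [-0.2  0.1  0.7] open 0.0096 grip 15.0
[ 4.922e-01 -1.865e-01  3.300e-02  8.405e+01] travel [-0.0001, 0.0007, 0.0304] ang [-0.11, -0.04, -0.08]
```

View pics/s3.png

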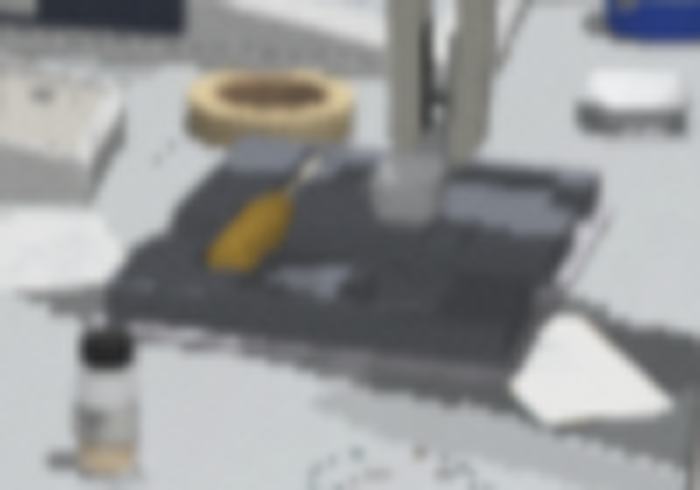

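The driver lies in its pocket at crop (250,230), and the scoop's bowl hangs level at (405,190). Lower the scoop.

Call:
servo_tool(series=[{"travel": [0, 0.0005, 0.015], "angular": [0, 0, 0], "gripper": 1}, {"travel": [0, 0.0005, 0.03], "angular": [0, 0, 0], "gripper": 1}, {"travel": [0, 0.0005, 0.035], "angular": [0, 0, 0], "gripper": 1}, {"travel": [0, 0.0005, 0.038], "angular": [0, 0, 0], "gripper": 1}, {"travel": [0, 0.0005, 0.041], "angular": [0, 0, 0], "gripper": 1}, {"travel": [0, 0.0005, 0.041], "angular": [0, 0, 0], "gripper": 1}])

```text
clock: 11.27
ee_pos: [0.4928, -0.1866, 0.0234]
tcp_rot: [0.743, 0.669, 0.0, 0.0]
contact_force: [-0.2, -0.9, -0.9]
opening: 0.0097
gripper_force: 15.0
```

Call:
servo_tool(series=[{"travel": [0, 0, 0.003], "angular": [0, 0, 0], "gripper": 1}, {"travel": [0, 0, 0.006], "angular": [0, 0, 0], "gripper": 1}, {"travel": [0, 0, 0.009], "angular": [0, 0, 0], "gripper": 1}, {"travel": [0, 0, 0.011], "angular": [0, 0, 0], "gripper": 1}, {"travel": [0, 0, 0.0125], "angular": [0, 0, 0], "gripper": 1}, {"travel": [0, 0, 0.0125], "angular": [0, 0, 0], "gripper": 1}])

```text
clock: 11.77
ee_pos: [0.4925, -0.1867, 0.0102]
tcp_rot: [0.743, 0.669, -0.0, 0.0]
contact_force: [-0.7, -1.6, 2.0]
opening: 0.0097
gripper_force: 15.0
```

Seated. Release to about 50 mm, so the fingers clear the driver, then lift and move toward the dish.

Call:
servo_tool(series=[{"travel": [0, 0, 0], "angular": [0, 0, 0], "gripper": 0.65}, {"travel": [0, 0, 0], "angular": [0, 0, 0], "gripper": 0.65}, {"travel": [0, 0, 0], "angular": [0, 0, 0], "gripper": 0.65}, {"travel": [0, 0, -0.02], "angular": [0, 0, 0], "gripper": 0.65}, {"travel": [0, 0, -0.05], "angular": [0, 0, 0], "gripper": 0}, {"travel": [0, 0, -0.09], "angular": [0, 0, 0], "gripper": 0}, {"travel": [0, 0, -0.13], "angular": [0, 0, 0], "gripper": 0}])

```text
clock: 12.35
ee_pos: [0.4919, -0.1862, 0.1415]
tcp_rot: [0.743, 0.669, -0.0, -0.001]
contact_force: [0.8, -1.0, -0.0]
opening: 0.048
gripper_force: 0.0
```

```bash
python3 go.py .4545 .358 .13 45; python3 - <<'E'
from h import *
r=dict(np.load("side0.npz")); f=r["frame"]
# dish in side view: rim ellipse extent
g=cv2.cvtColor(f,cv2.COLOR_RGB2GRAY); k=g[312:338,296:338].astype(int)
d=(cv2.absdiff(g,cv2.medianBlur(g,41))>8).astype(np.uint8); c=blob(cv2.morphologyEx(d,cv2.MORPH_CLOSE,np.ones((5,5))),(298,336,313,337)); print(c.min(0),c.max(0))
p=(c.min(0)+c.max(0))/2; print(cast(r,[p],.007)); 
print("expect",proj(r,[[.4545+a,.358+b,z] for a,b in((.03,0),(-.03,0),(0,.03),(0,-.03)) for z in (0,.014)]).round(1).tolist())
E
```

```text
t 12.35 p [ 0.4919 -0.1862  0.1415] psi 84.03 tilt 0.08 F [ 0.8 -1.  -0. ] open 0.048 grip 0.0
[ 0.4545  0.358   0.13   45.    ] travel [0.5374, -0.0938, 0.0119] ang [-0.09, -0.0, 39.03]
[299 313] [331 336]
[[0.45644946 0.35679706]]
expect [[301.2, 326.5], [301.3, 320.5], [330.5, 329.3], [330.7, 323.3], [313.5, 335.7], [313.6, 329.5], [318.0, 320.5], [318.1, 314.6]]
```

Call:
servo_tool(series=[{"travel": [0.04, -0.007, 0], "angular": [0, 0, 4], "gripper": 0}, {"travel": [0.08, -0.014, 0], "angular": [0, 0, 8], "gripper": 0}, {"travel": [0.12, -0.021, 0], "angular": [0, 0, 12], "gripper": 0}, {"travel": [0.16, -0.028, 0], "angular": [0, 0, 16], "gripper": 0}, {"travel": [0.2, -0.035, 0], "angular": [0, 0, 20], "gripper": 0}, {"travel": [0.24, -0.042, 0], "angular": [0, 0, 24], "gripper": 0}, {"travel": [0.28, -0.049, 0], "angular": [0, 0, 28], "gripper": 0}, {"travel": [0.32, -0.056, 0], "angular": [0, 0, 32], "gripper": 0}, {"travel": [0.36, -0.063, 0], "angular": [0, 0, 36], "gripper": 0}, {"travel": [0.4, -0.07, 0], "angular": [0, 0, 39], "gripper": 0}])

```text
clock: 13.18
ee_pos: [0.4639, 0.2207, 0.1408]
tcp_rot: [0.924, 0.381, 0.0, -0.0]
contact_force: [1.2, -0.2, -0.4]
opening: 0.0931
gripper_force: 0.0
```

```bash
python3 go.py .4555 .3575 .08 45
```

```text
t 13.18 p [0.4639 0.2207 0.1408] psi 44.82 tilt 0.04 F [ 1.2 -0.2 -0.4] open 0.0931 grip 0.0
[ 0.4555  0.3575  0.08   45.    ] travel [0.0904, -0.103, 0.0608] ang [0.01, -0.04, -0.18]
```

Call:
servo_tool(series=[{"travel": [0.026, -0.03, 0], "angular": [0, 0, 0], "gripper": 0}, {"travel": [0.052, -0.06, 0], "angular": [0, 0, 0], "gripper": 0}, {"travel": [0.075, -0.085, 0.01], "angular": [0, 0, 0], "gripper": 0}, {"travel": [0.088, -0.101, 0.03], "angular": [0, 0, 0], "gripper": 0}, {"travel": [0.088, -0.101, 0.05], "angular": [0, 0, 0], "gripper": 0}, {"travel": [0.088, -0.101, 0.075], "angular": [0, 0, 0], "gripper": 0}, {"travel": [0.088, -0.101, 0.09], "angular": [0, 0, 0], "gripper": 0}, {"travel": [0.088, -0.101, 0.09], "angular": [0, 0, 0], "gripper": 0}])

```text
clock: 13.85
ee_pos: [0.4538, 0.3514, 0.0468]
tcp_rot: [0.924, 0.383, -0.002, 0.001]
contact_force: [-0.1, -0.4, -0.7]
opening: 0.0926
gripper_force: 0.0
```

```bash
python3 go.py .4555 .3575 .003 45; python3 - <<'E'
from h import *
r=vision.read_camera("side"); x0,y0=260,270
cv2.imwrite("pics/s4.png",cv2.resize(r["frame"][y0:y0+80,x0:x0+100,::-1],None,fx=6,fy=6,interpolation=cv2.INTER_CUBIC))
E
```

```text
t 13.85 p [0.4538 0.3514 0.0468] psi 45.05 tilt 0.29 F [-0.1 -0.4 -0.7] open 0.0926 grip 0.0
[4.555e-01 3.575e-01 3.000e-03 4.500e+01] travel [0.0057, -0.003, 0.0438] ang [-0.05, 0.28, 0.05]
```

View pics/s4.png

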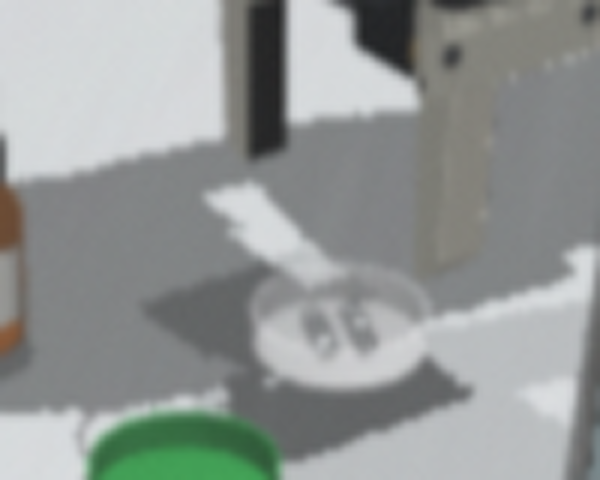

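The open fingers straddle the dish, which is at crop (340,325) with both bars in it; the finger tips are at (265,155) and (440,270). The bottle is clear. Descend and grip.

Call:
servo_tool(series=[{"travel": [0.0055, -0.003, 0.01], "angular": [0, 0.3, 0], "gripper": 0}, {"travel": [0.0055, -0.003, 0.022], "angular": [0, 0.3, 0], "gripper": 0}, {"travel": [0.0055, -0.003, 0.035], "angular": [0, 0.3, 0], "gripper": 0}, {"travel": [0.0055, -0.003, 0.043], "angular": [0, 0.3, 0], "gripper": 0}, {"travel": [0.0055, -0.003, 0.043], "angular": [0, 0.3, 0], "gripper": 0}, {"travel": [0.0055, -0.003, 0.043], "angular": [0, 0.3, 0], "gripper": 0.3}, {"travel": [0.0055, -0.003, 0.043], "angular": [0, 0.3, 0], "gripper": 0.45}, {"travel": [0.0055, -0.003, 0.043], "angular": [0, 0.3, 0], "gripper": 0.5}, {"travel": [0.0055, -0.003, 0.043], "angular": [0, 0.3, 0], "gripper": 0.5}, {"travel": [0.0055, -0.003, 0.043], "angular": [0, 0.3, 0], "gripper": 0.5}], squeeze=12)

```text
clock: 14.73
ee_pos: [0.4572, 0.3583, 0.0079]
tcp_rot: [0.924, 0.383, 0.003, -0.001]
contact_force: [-0.4, -0.2, 1.0]
opening: 0.0644
gripper_force: 0.2
```

Call:
servo_tool(series=[{"travel": [0, 0, 0], "angular": [0, 0, 0], "gripper": 0.6}, {"travel": [0, 0, 0], "angular": [0, 0, 0], "gripper": 0.7}, {"travel": [0, 0, 0], "angular": [0, 0, 0], "gripper": 0.7}, {"travel": [0, 0, 0], "angular": [0, 0, 0], "gripper": 0.7}])

```text
clock: 15.07
ee_pos: [0.4572, 0.3583, 0.0078]
tcp_rot: [0.924, 0.383, 0.003, -0.001]
contact_force: [-0.3, -0.4, 4.6]
opening: 0.0593
gripper_force: 12.0
```

```bash
python3 go.py .4829 -.2761 .08 84.05
```

```text
t 15.07 p [0.4572 0.3583 0.0078] psi 45.02 tilt 0.33 F [-0.3 -0.4  4.6] open 0.0593 grip 12.0
[ 4.829e-01 -2.761e-01  8.000e-02  8.405e+01] travel [-0.4302, 0.4666, -0.0747] ang [0.11, -0.31, -39.03]
```

The grip is 5 mm higher on the wall than I planned, so I'll reopen slightly, go lower and regrip.

Call:
servo_tool(series=[{"travel": [0, 0, 0], "angular": [0, 0, 0], "gripper": 0.2}, {"travel": [0, 0, 0], "angular": [0, 0, 0], "gripper": 0.2}, {"travel": [0, 0, 0.003], "angular": [0, -0.3, 0], "gripper": 0.2}, {"travel": [0, 0, 0.005], "angular": [0, -0.3, 0], "gripper": 0.2}, {"travel": [0, 0, 0.005], "angular": [0, -0.3, 0], "gripper": 0.2}, {"travel": [0, 0, 0.005], "angular": [0, -0.3, 0], "gripper": 0.45}, {"travel": [0, 0, 0.005], "angular": [0, -0.3, 0], "gripper": 0.6}, {"travel": [0, 0, 0.005], "angular": [0, -0.3, 0], "gripper": 0.7}, {"travel": [0, 0, 0.005], "angular": [0, -0.3, 0], "gripper": 0.7}, {"travel": [0, 0, 0.005], "angular": [0, -0.3, 0], "gripper": 0.7}])

```text
clock: 15.9
ee_pos: [0.4571, 0.3582, 0.0025]
tcp_rot: [0.924, 0.383, 0.0, -0.0]
contact_force: [-0.5, -0.1, -0.6]
opening: 0.0593
gripper_force: 12.0
```

```bash
python3 go.py .4829 -.2761 .08 84.05
```

```text
t 15.9 p [0.4571 0.3582 0.0025] psi 45.02 tilt 0.0 F [-0.5 -0.1 -0.6] open 0.0593 grip 12.0
[ 4.829e-01 -2.761e-01  8.000e-02  8.405e+01] travel [-0.4305, 0.4666, -0.0776] ang [0.0, -0.0, -39.03]
```

Call:
servo_tool(series=[{"travel": [0, 0, -0.002], "angular": [0, 0, 0], "gripper": 0.7}, {"travel": [0, 0, -0.006], "angular": [0, 0, 0], "gripper": 0.7}, {"travel": [0, 0, -0.014], "angular": [0, 0, 0], "gripper": 0.7}, {"travel": [0, 0, -0.025], "angular": [0, 0, 0], "gripper": 0.7}, {"travel": [0, 0, -0.038], "angular": [0, 0, 0], "gripper": 0.7}, {"travel": [0, 0, -0.051], "angular": [0, 0, 0], "gripper": 0.7}, {"travel": [0, 0, -0.063], "angular": [0, 0, 0], "gripper": 0.7}, {"travel": [0, 0, -0.072], "angular": [0, 0, 0], "gripper": 0.7}, {"travel": [0, 0, -0.078], "angular": [0, 0, 0], "gripper": 0.7}, {"travel": [0, 0, -0.08], "angular": [0, 0, 0], "gripper": 0.7}])

```text
clock: 16.73
ee_pos: [0.4574, 0.3584, 0.0838]
tcp_rot: [0.924, 0.383, 0.001, -0.0]
contact_force: [0.2, 0.2, -1.1]
opening: 0.0591
gripper_force: 12.0
```

```bash
python3 go.py .4829 -.2761 .08 84.05; python3 - <<'E'
from h import *
r=vision.read_camera("side"); x0,y0=260,250
cv2.imwrite("pics/s5.png",cv2.resize(r["frame"][y0:y0+80,x0:x0+100,::-1],None,fx=6,fy=6,interpolation=cv2.INTER_CUBIC))
E
```

```text
t 16.73 p [0.4574 0.3584 0.0838] psi 45.02 tilt 0.09 F [ 0.2  0.2 -1.1] open 0.0591 grip 12.0
[ 4.829e-01 -2.761e-01  8.000e-02  8.405e+01] travel [-0.4309, 0.4665, 0.0033] ang [0.04, -0.08, -39.03]
```

View pics/s5.png

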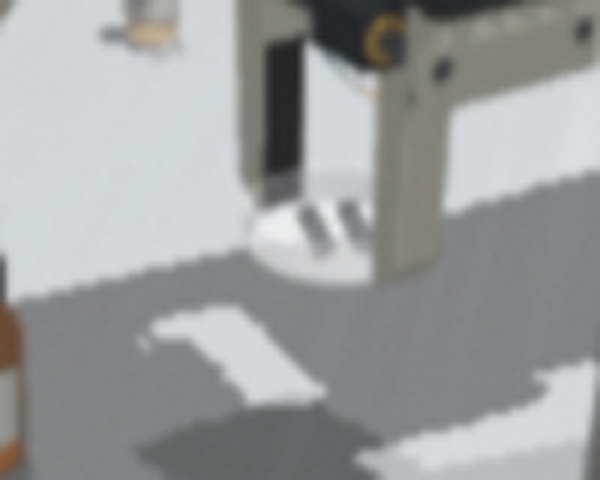

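The dish hangs level with both bars in it, at crop (315,230) and (355,222). Carry it smoothly.

Call:
servo_tool(series=[{"travel": [-0.002, 0.0023, 0], "angular": [0, 0, 0], "gripper": 0.7}, {"travel": [-0.0065, 0.007, 0], "angular": [0, 0, 0], "gripper": 0.7}, {"travel": [-0.013, 0.014, 0], "angular": [0, 0, 0], "gripper": 0.7}, {"travel": [-0.0215, 0.0233, 0], "angular": [0, 0, 0], "gripper": 0.7}, {"travel": [-0.0323, 0.035, 0], "angular": [0, 0, 0], "gripper": 0.7}, {"travel": [-0.0453, 0.049, 0], "angular": [0, 0, 0], "gripper": 0.7}, {"travel": [-0.0603, 0.0653, 0], "angular": [0, 0, 0], "gripper": 0.7}, {"travel": [-0.0776, 0.084, 0], "angular": [0, 0, 0], "gripper": 0.7}, {"travel": [-0.0948, 0.1026, 0], "angular": [0, 0, 0], "gripper": 0.7}, {"travel": [-0.112, 0.1213, 0], "angular": [0, 0, 0], "gripper": 0.7}])

```text
clock: 17.62
ee_pos: [0.4633, 0.1909, 0.0823]
tcp_rot: [0.924, 0.383, -0.0, 0.0]
contact_force: [1.0, 1.0, -0.4]
opening: 0.0591
gripper_force: 12.0
```

Call:
servo_tool(series=[{"travel": [-0.0172, 0.0187, 0], "angular": [0, 0, -1.5], "gripper": 0.7}, {"travel": [-0.0344, 0.0374, 0], "angular": [0, 0, -4], "gripper": 0.7}, {"travel": [-0.0516, 0.0561, 0], "angular": [0, 0, -7], "gripper": 0.7}, {"travel": [-0.0688, 0.0748, 0], "angular": [0, 0, -10], "gripper": 0.7}, {"travel": [-0.086, 0.0935, 0], "angular": [0, 0, -13], "gripper": 0.7}, {"travel": [-0.1032, 0.1122, 0], "angular": [0, 0, -16], "gripper": 0.7}, {"travel": [-0.1204, 0.1309, 0], "angular": [0, 0, -19], "gripper": 0.7}, {"travel": [-0.1376, 0.1496, 0], "angular": [0, 0, -22], "gripper": 0.7}, {"travel": [-0.1548, 0.1683, 0], "angular": [0, 0, -25], "gripper": 0.7}, {"travel": [-0.172, 0.187, 0], "angular": [0, 0, -28], "gripper": 0.7}])

```text
clock: 18.45
ee_pos: [0.4735, -0.0628, 0.0824]
tcp_rot: [0.803, 0.596, 0.0, 0.0]
contact_force: [-0.2, 0.6, 0.8]
opening: 0.0595
gripper_force: 12.0
```

```bash
python3 go.py .4829 -.2761 .08 84.05
```

```text
t 18.45 p [ 0.4735 -0.0628  0.0824] psi 73.13 tilt 0.02 F [-0.2  0.6  0.8] open 0.0595 grip 12.0
[ 4.829e-01 -2.761e-01  8.000e-02  8.405e+01] travel [-0.2014, 0.0709, 0.0024] ang [0.01, 0.01, -10.92]
```

Call:
servo_tool(series=[{"travel": [-0.0222, 0.0078, 0], "angular": [0, 0, -2], "gripper": 0.7}, {"travel": [-0.0453, 0.016, 0], "angular": [0, 0, -4], "gripper": 0.7}, {"travel": [-0.0675, 0.0238, 0], "angular": [0, 0, -6], "gripper": 0.7}, {"travel": [-0.0876, 0.0308, 0], "angular": [0, 0, -7.5], "gripper": 0.7}, {"travel": [-0.1077, 0.038, 0], "angular": [0, 0, -8.5], "gripper": 0.7}, {"travel": [-0.126, 0.0443, 0], "angular": [0, 0, -9.5], "gripper": 0.7}, {"travel": [-0.142, 0.05, 0], "angular": [0, 0, -10.5], "gripper": 0.7}, {"travel": [-0.157, 0.0553, 0], "angular": [0, 0, -10.9], "gripper": 0.7}, {"travel": [-0.171, 0.0602, 0], "angular": [0, 0, -10.9], "gripper": 0.7}, {"travel": [-0.183, 0.0645, 0], "angular": [0, 0, -10.9], "gripper": 0.7}])

```text
clock: 19.28
ee_pos: [0.4818, -0.2561, 0.0824]
tcp_rot: [0.744, 0.668, -0.0, 0.0]
contact_force: [-0.2, 0.6, -1.9]
opening: 0.0593
gripper_force: 12.0
```

```bash
python3 go.py .4829 -.2761 .035 84.05
```

```text
t 19.28 p [ 0.4818 -0.2561  0.0824] psi 83.86 tilt 0.01 F [-0.2  0.6 -1.9] open 0.0593 grip 12.0
[ 4.829e-01 -2.761e-01  3.500e-02  8.405e+01] travel [-0.0198, 0.0032, 0.0474] ang [-0.0, 0.0, -0.19]
```

Call:
servo_tool(series=[{"travel": [-0.008, 0.0013, 0.003], "angular": [0, 0, -0.2], "gripper": 0.7}, {"travel": [-0.014, 0.0024, 0.01], "angular": [0, 0, -0.2], "gripper": 0.7}, {"travel": [-0.018, 0.003, 0.019], "angular": [0, 0, -0.2], "gripper": 0.7}, {"travel": [-0.0198, 0.0032, 0.028], "angular": [0, 0, -0.2], "gripper": 0.7}, {"travel": [-0.0198, 0.0032, 0.036], "angular": [0, 0, -0.2], "gripper": 0.7}, {"travel": [-0.0198, 0.0032, 0.042], "angular": [0, 0, -0.2], "gripper": 0.7}, {"travel": [-0.0198, 0.0032, 0.046], "angular": [0, 0, -0.2], "gripper": 0.7}, {"travel": [-0.0198, 0.0032, 0.047], "angular": [0, 0, -0.2], "gripper": 0.7}, {"travel": [-0.0198, 0.0032, 0.047], "angular": [0, 0, -0.2], "gripper": 0.7}])

```text
clock: 20.03
ee_pos: [0.4838, -0.2742, 0.0352]
tcp_rot: [0.742, 0.67, -0.0, -0.0]
contact_force: [-0.6, 0.6, -1.3]
opening: 0.0593
gripper_force: 12.0
```

```bash
python3 go.py .4829 -.2761 .016 84.05
```

```text
t 20.03 p [ 0.4838 -0.2742  0.0352] psi 84.14 tilt 0.02 F [-0.6  0.6 -1.3] open 0.0593 grip 12.0
[ 4.829e-01 -2.761e-01  1.600e-02  8.405e+01] travel [-0.002, -0.0007, 0.0192] ang [-0.02, -0.01, 0.09]
```

Call:
servo_tool(series=[{"travel": [-0.002, -0.0007, 0.003], "angular": [0, 0, 0], "gripper": 0.7}, {"travel": [-0.002, -0.0007, 0.006], "angular": [0, 0, 0], "gripper": 0.7}, {"travel": [-0.002, -0.0007, 0.009], "angular": [0, 0, 0], "gripper": 0.7}, {"travel": [-0.002, -0.0007, 0.0115], "angular": [0, 0, 0], "gripper": 0.7}, {"travel": [-0.002, -0.0007, 0.0125], "angular": [0, 0, 0], "gripper": 0.7}, {"travel": [-0.002, -0.0007, 0.0125], "angular": [0, 0, 0], "gripper": 0.7}])

```text
clock: 20.53
ee_pos: [0.4828, -0.2763, 0.0226]
tcp_rot: [0.742, 0.67, -0.0, -0.0]
contact_force: [-0.1, 0.6, -0.1]
opening: 0.0593
gripper_force: 12.0
```

No contact with the dish 3 mm into the recess. Continue down.

Call:
servo_tool(series=[{"travel": [0, 0, 0.0015], "angular": [0, 0, 0], "gripper": 0.7}, {"travel": [0, 0, 0.003], "angular": [0, 0, 0], "gripper": 0.7}, {"travel": [0, 0, 0.0045], "angular": [0, 0, 0], "gripper": 0.7}, {"travel": [0, 0, 0.0055], "angular": [0, 0, 0], "gripper": 0.7}, {"travel": [0, 0, 0.0065], "angular": [0, 0, 0], "gripper": 0.7}, {"travel": [0, 0, 0.0065], "angular": [0, 0, 0], "gripper": 0.7}])

```text
clock: 21.03
ee_pos: [0.4828, -0.2763, 0.0162]
tcp_rot: [0.742, 0.67, -0.0, -0.0]
contact_force: [-0.1, 0.3, -0.5]
opening: 0.0594
gripper_force: 12.0
```

Call:
servo_tool(series=[{"travel": [0, 0, 0.0006], "angular": [0, 0, 0], "gripper": 0.7}, {"travel": [0, 0, 0.0006], "angular": [0, 0, 0], "gripper": 0.2}, {"travel": [0, 0, 0.0006], "angular": [0, 0, 0], "gripper": 0.2}, {"travel": [0, 0, 0.0006], "angular": [0, 0, 0], "gripper": 0.2}, {"travel": [0, 0, 0.0006], "angular": [0, 0, 0], "gripper": 0.2}, {"travel": [0, 0, -0.01], "angular": [0, 0, 0], "gripper": 0.2}, {"travel": [0, 0, -0.03], "angular": [0, 0, 0], "gripper": 0.2}, {"travel": [0, 0, -0.06], "angular": [0, 0, 0], "gripper": 0.2}, {"travel": [0, 0, -0.1], "angular": [0, 0, 0], "gripper": 0.2}, {"travel": [0, 0, -0.14], "angular": [0, 0, 0], "gripper": 0.2}])

```text
clock: 21.87
ee_pos: [0.4823, -0.2761, 0.1584]
tcp_rot: [0.742, 0.67, -0.0, -0.0]
contact_force: [0.4, -0.4, -0.4]
opening: 0.0743
gripper_force: 0.0
```

Call:
servo_tool(series=[{"travel": [-0.04, 0, -0.04], "angular": [0, 0, 0], "gripper": 0}, {"travel": [-0.08, 0, -0.04], "angular": [0, 0, 0], "gripper": 0}, {"travel": [-0.12, -0.01, -0.04], "angular": [0, 0, 0], "gripper": 0}, {"travel": [-0.16, -0.02, -0.04], "angular": [0, 0, 0], "gripper": 0}, {"travel": [-0.2, -0.04, -0.04], "angular": [0, 0, 0], "gripper": 0}, {"travel": [-0.24, -0.06, -0.04], "angular": [0, 0, 0], "gripper": 0}, {"travel": [-0.28, -0.08, -0.04], "angular": [0, 0, 0], "gripper": 0}, {"travel": [-0.32, -0.1, -0.04], "angular": [0, 0, 0], "gripper": 0}, {"travel": [-0.36, -0.12, -0.04], "angular": [0, 0, 0], "gripper": 0}, {"travel": [-0.36, -0.14, -0.04], "angular": [0, 0, 0], "gripper": 0}])

```text
clock: 22.7
ee_pos: [0.3058, -0.6228, 0.1966]
tcp_rot: [0.742, 0.67, -0.0, 0.0]
contact_force: [-0.2, 0.8, -0.5]
opening: 0.0932
gripper_force: 0.0
```

```bash
python3 go.py; python3 - <<'E'
from h import *
r=vision.read_camera("top"); np.savez("top9.npz",**r); f=r["frame"]; h=cv2.cvtColor(f,cv2.COLOR_RGB2HSV); g=cv2.cvtColor(f,cv2.COLOR_RGB2GRAY)
c0=np.array([.5243,-.216]);yaw=-.104
X=np.array([np.cos(yaw),np.sin(yaw)]);Y=np.array([-X[1],X[0]])
def tr(w): d=(np.asarray(w)-c0-[.0012,0])*1000; return np.c_[d@X,d@Y].round(1)
y=((h[...,0]>12)&(h[...,0]<32)&(h[...,1]>120)).astype(np.uint8)
try:
    c=blob(y,(350,450,205,290)); w=tr(cast(r,c,.0215)); print("handle tray x,y range",w.min(0),w.max(0),"want 34..56, -12..68")
except Exception as e: print(e)
m=(g>125).astype(np.uint8)
def white(x0,x1,y0,y1,z):
    P=[(a,b) for a in np.arange(x0,x1,2) for b in np.arange(y0,y1,2)]
    uv=proj(r,[np.r_[c0+[.0012,0]+X*a/1e3+Y*b/1e3,z] for a,b in P]).astype(np.float32)
    return cv2.remap(g,uv[:,:1],uv[:,1:],1).reshape(len(np.arange(x0,x1,2)),-1)
print("scoop patch x-60..-10 step2,mean by x (bowl rows y55..90):",white(-60,-10,55,90,.023).mean(1).round(0).tolist())
print("by y 0..106 (x -40..-30):",white(-40,-30,-20,106,.024).mean(0).round(0).tolist())
a=white(-70,0,-100,-28,.017); k=(a>150); print("bars n",k.sum(),"centroid",(np.argwhere(k).mean(0)*2+[-70,-100]).round(1) if k.any() else None, "max",a.max())
E
```

```text
t 22.7 p [ 0.3058 -0.6228  0.1966] psi 84.12 tilt 0.02 F [-0.2  0.8 -0.5] open 0.0932 grip 0.0
handle tray x,y range [ 34.6 -13.5] [54.  65.4] want 34..56, -12..68
scoop patch x-60..-10 step2,mean by x (bowl rows y55..90): [95.0, 94.0, 94.0, 91.0, 97.0, 116.0, 144.0, 157.0, 158.0, 157.0, 160.0, 164.0, 166.0, 168.0, 168.0, 161.0, 144.0, 120.0, 102.0, 86.0, 67.0, 64.0, 78.0, 91.0, 94.0]
by y 0..106 (x -40..-30): [86.0, 84.0, 88.0, 106.0, 130.0, 152.0, 165.0, 166.0, 166.0, 167.0, 164.0, 162.0, 162.0, 162.0, 161.0, 161.0, 164.0, 165.0, 167.0, 168.0, 166.0, 167.0, 170.0, 169.0, 168.0, 165.0, 164.0, 165.0, 168.0, 169.0, 166.0, 164.0, 163.0, 161.0, 161.0, 164.0, 165.0, 151.0, 124.0, 102.0, 118.0, 150.0, 171.0, 178.0, 179.0, 179.0, 180.0, 181.0, 182.0, 180.0, 179.0, 179.0, 179.0, 177.0, 177.0, 170.0, 153.0, 130.0, 112.0, 103.0, 95.0, 88.0, 90.0]
bars n 44 centroid [-36.  -66.4] max 170
```

Measured in the tray frame, the handle, scoop and bars all lie within about 3 mm of their seats. Hand in.

```bash
python3 -c "
from bench import ticket
print(ticket.hand_in())"
```

```text
the job is handed in; nothing more can be done
None
```

I put the screwdriver, the scoop and the dish with both stir bars back in the tray and handed the job in at about 23 s. The last camera check put all of them within about 3 mm of their seats; no verdict came back.

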